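# Walk the heavy mould round to face the fence

### The arm

A 7-joint arm with a two-finger parallel gripper is mounted at the origin on the work surface. World frame = base frame: x ahead of the robot, y to its left, z up, the work surface at z = 0. Lengths are in m, angles in rad, forces in N, time in s.
With the tool pointing down it reaches from about 0.4 to 0.925 m from the base axis. Payload 4.1 kg.
Tool frame: the origin (TCP) lies at the very end of the fingers, on their centre line; the grasp point (between the pads) lies 19 mm behind it (r.hold_point_z is the z of the grasp point in the tool frame, in m); z points along the fingers, y is the line along which they close (so a half turn about z gives the same grasp; the last joint's range is limited). The gripper opens to 85 mm and grips with 20 to 120 N. Pads are 22 mm wide; open, the fingers measure 114 mm over their backs; the gripper's body (76 mm by 85 mm) begins 54 mm behind the grasp point. The pads swing forward as they close: fully open they stand 13 mm farther back than shut.
Start: joints at [-1.26, 0.398, 0.045, 1.537, -0.019, 1.207, -0.051], TCP at [0.259, 0.596, 0.231] pointing down, gripper open.
Joint ranges: [-2.82, 2.82], [-0.49, 2.23], [-1.37, 1.46], [0, 2.46], [-1.36, 4.5], [0.23, 2], [-2.94, 2.94]. Speed limits (rad/s): [2.57, 2.57, 3.14, 3.14, 3.14, 3.14, 3.14].

### API

Orientations are given as a unit quaternion [w, x, y, z].
In Python, from rig import r gives the robot as it stands.
- The arm moves only by the tool move_arm, never from a script. Its argument "increments" is a list that holds one entry, the list of rows, each a list of 5 numbers: the opening, from 0 (shut) to 1 (fully open), then the shift along the tool's x, y, z in units of 40 mm (1.0 is 40 mm), then the turn about the tool's z in units of 6 degrees (1.0 is 6 degrees). A call has 1 to 12 rows; each row shifts and turns the commanded pose from where the row before left it, along the tool's axes as they then stand; what a row does not reach is not made up. A row lasts 1/8 s, in which the tool goes at most 62.5 mm and 10.7 degrees, less where a joint would pass 70% of its speed; a pose out of reach is approached as far as the arm can. A call is refused whole if a number of a shift passes 1 or a number of a turn 1, either way. A call with a gripper value outside its range is refused whole. The fingers move at their own pace and stop on an object; "newtons" is the grip in N (left out, the last holds). Time passes only in rows, so rows that do not move let the fingers close. It gives the time, the measured TCP pose, the force, the opening and the grip force at its end, in the units of the state.
- r.read_state(): the state, without advancing time (a new reading comes with each control period).
- r.read_camera(name): name is "scene" or "top" or "wrist"; returns (picture, depth): 420x560x3 uint8, blue, green, red; 420x560 float32, m along the optical axis (not along the pixel's ray), 0 where there is no reading.
- r.get_calibration(name): a dict with "K" (3x3 intrinsics, pixels), "dist" ([k1, k2, p1, p2, k3] as OpenCV has them; the pictures are not rectified), "rvec" (rotation vector, rad) and "tvec" (3), from world to camera coordinates, as OpenCV has them. Camera axes: x right, y down, z forward; pixel columns grow to the right and rows downward; lengths in m; the calibration is good to about 2 mm. A picture is of the moment at which its call begins: read the wrist's pose just before it. get_calibration takes no time and is no camera call; for the wrist camera it gives the pose at the moment of the call.
- r.sign_off(): hands the job in; it is judged then, once.
The state is a dict: "t": time; "joint_pos": joint angles; "joint_vel": joint speeds; "effort": joint torques, N m; "ee_pos": TCP position; "ee_rot": TCP orientation; "force": force on the tool from outside, world axes, zero at the start; "torque": the same for the moment, N m; "opening": finger opening in m; "grip_force": force on a finger pad.
Only numpy, scipy, OpenCV 4.12 (cv2) and the standard library are available. Lean on these libraries where they do the work, as an engineer would, in place of code of your own. Each camera call takes 0.05 s, during which the arm holds its last target. There are 200 camera calls.

### The job

The heavy aluminium mould stands askew on the steel table. Walk it round by pushing its corners (alternate corners keep it from wandering), still clear of the white fence, until its blue edge faces the fence, then push it up so that the blue edge lies flush against the fence with the red tick on the mould at the red mark on the fence. Only push it, never lift or tip it, and leave the sprayer, the tape roll and the tub standing where they are.

Things in the scene. Friction and masses are not known exactly. Their poses are not given: they have to be found in the camera images.
- mould: shut cast-aluminium mould, a block 110 (x) x 150 (y) x 55 mm (z), about 0.95 kg, hollow (varies by a fifth), too wide to grip; it slides on the table with roughly 7 to 18 N. Origin: centre of its underside. Its +x is the face with the blue strip along its top edge; a red tick crosses the strip at its middle. At the start its blue face is turned counter-clockwise, seen from above, 0.9 to 1.9 rad away from facing the fence
- mould_front (a point): middle of the mould's blue face, 55 mm in front of its origin, 27.5 mm above its underside
- mould_front_left (a point): the +y end of the mould's blue face: 55 mm in x, 75 mm in y, 27.5 mm in z from its origin
- mould_front_right (a point): the -y end of the mould's blue face: 55 mm in x, -75 mm in y, 27.5 mm in z from its origin
- fence: fixed white fence beyond the mould: upright plate 340 mm long (along its y), 50 mm high, 12 mm thick, bolted to the table, with a low flange and black knobs behind it. Origin: on the table at the middle of the face that looks at the robot; that face is the plane x = 0 of this frame, its +x points away from the mould. A red band 12 mm wide marks its middle (y = 0)
- sprayer: loose white spray bottle with a blue label, 62 mm diameter, 154 mm tall, upright, left of the work; origin at the centre of its underside; leave it alone
- tape: loose green ring of tape lying flat, 90 mm diameter, 45 mm high, right of the work; origin at the centre of its underside; leave it alone
- tub: loose orange cup, 72 mm across, 70 mm high, right of the work; origin at the centre of its underside; leave it alone
There are look-alikes about, which are no part of the job. Several things look just like the mould: the one meant starts farthest from the robot's base.

How it is judged:
By the outcome, as a careful person would: the job done as asked, in the order asked, and still so for the second after the job is handed in, with the robot touching nothing.
It also fails if it takes over 72 s, if anything falls off the work surface, if the arm or the gripper's body presses on something with over 40 N, if the wrist force passes 120 N, or if a joint passes its speed limit or range.

## Working session

There is one attempt and no reset: what is moved stays moved. The work goes in short steps, Python scripts to look and compute and a tool call to move; the robot and the scene stay as the last step left them, time stands still between calls to the robot, and variables do not carry over. Pictures are saved under pics/ and viewed, at most 10 in all, crops included, and the job is handed in when it is done.

Besides the shell and the picture viewer there is one more tool, called as name([rows], argument=value, ...), one row to a line, values as JSON. move_arm: Moves the arm, as the interface text tells. Its arguments: {"type":"object","properties":{"increments":{"type":"array"},"newtons":{"type":"number"}},"required":["increments"]}

```bash
mkdir -p pics; ls; python3 - <<'E'
from rig import r
import cv2
print(r.read_state())
for n in("scene","top"):
    p,d=r.read_camera(n); cv2.imwrite(f"pics/{n}0.png",p)
    import numpy as np; np.save(f"{n}0.npy",d)
    c=r.get_calibration(n); print(n,c)
E
```

```text
pics
{'t': 0.0, 'joint_pos': array([-1.25997791,  0.39917986,  0.04502378,  1.53794046, -0.01866805,
        1.2069092 , -0.05066687]), 'joint_vel': array([ 0.0024063 ,  0.00152895,  0.00014859, -0.00373274,  0.00038772,
       -0.00177966,  0.00030871]), 'effort': array([-4.66538927e-05, -4.75119424e+01,  1.36507541e+00, -2.54219949e+01,
        1.16883317e-02,  9.31286282e-03,  1.63686451e-05]), 'ee_pos': array([0.25870766, 0.59556878, 0.23024424]), 'ee_rot': array([-1.24122380e-04,  2.03397464e-01,  9.79095734e-01, -1.00043550e-03]), 'force': array([-0.18776682,  0.32424103,  0.85309331]), 'torque': array([ 0.02736572, -0.05828534,  0.04658656]), 'grip_force': 0.0, 'opening': 0.08576152659209907}
scene {'K': array([[410.07559767,   0.        , 276.52180456],
       [  0.        , 410.07559767, 206.8232942 ],
       [  0.        ,   0.        ,   1.        ]]), 'dist': array([-0.12036674,  0.        ,  0.        ,  0.        ,  0.        ]), 'rvec': array([ 1.88578432,  1.35988993, -0.67807098]), 'tvec': array([-0.16700268, -0.24672612,  1.33164872])}
top {'K': array([[437.6648544 ,   0.        , 266.77591768],
       [  0.        , 437.6648544 , 207.07174617],
       [  0.        ,   0.        ,   1.        ]]), 'dist': array([-0.03000751,  0.        ,  0.        ,  0.        ,  0.        ]), 'rvec': array([ 2.16906109, -2.13931088,  0.1590713 ]), 'tvec': array([-0.01093207,  0.52970517,  1.09176659])}
```

View pics/top0.png

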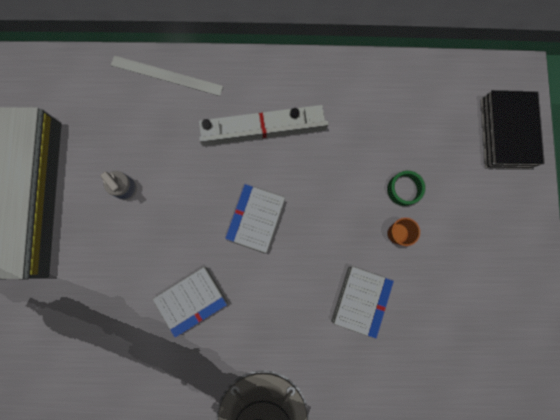

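View pics/scene0.png

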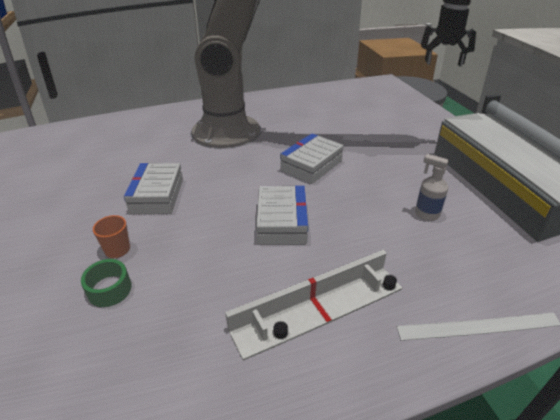

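The top view shows the target mould at (256,218), blue face to the left (+y). The fence is at (263,125) with its face downward, the sprayer at (118,185), tape at (407,188) and tub at (405,232). I'll enlarge the middle.

```bash
cat > h.py <<'E'
import numpy as np, cv2
from rig import r
def ray(n,uv,z,c=None):
    "pixels -> world points on plane z"
    c=c or r.get_calibration(n); R=cv2.Rodrigues(c["rvec"])[0]; o=-R.T@c["tvec"]
    p=cv2.undistortPoints(np.array(uv,float).reshape(-1,1,2),c["K"],c["dist"])[:,0]
    d=np.c_[p,np.ones(len(p))]@R
    return o+d*((z-o[2])/d[:,2])[:,None]
def crop(n,x0,y0,w,h,s,name,img=None):
    img=r.read_camera(n)[0] if img is None else img
    cv2.imwrite(name,cv2.resize(img[y0:y0+h,x0:x0+w],None,fx=s,fy=s,interpolation=cv2.INTER_CUBIC))
E
python3 - <<'E'
from h import *
im=cv2.imread("pics/top0.png")
crop("top",190,95,150,165,3.6,"pics/c1.png",im)
print(ray("top",[(118,185),(407,188),(405,232)],0.04).round(3))
E
```

```text
[[ 0.581  0.382  0.04 ]
 [ 0.585 -0.368  0.04 ]
 [ 0.47  -0.359  0.04 ]]
```

View pics/c1.png

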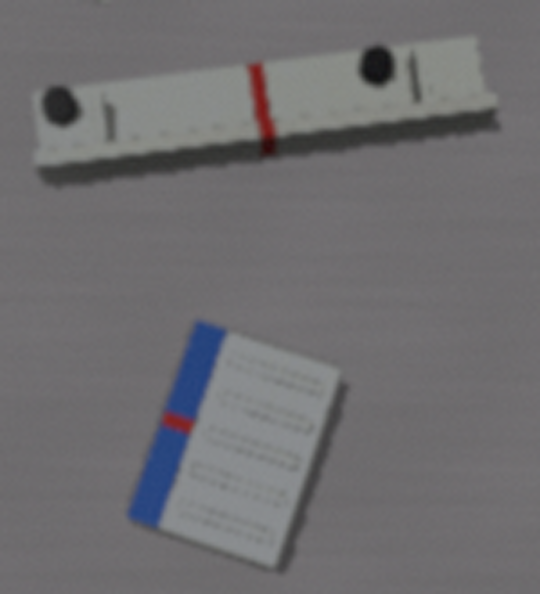

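```bash
python3 - <<'E'
from h import *
s=lambda a:[(190+(x-1.3)/3.6,95+(y-1.3)/3.6) for x,y in a]
M=ray("top",s([(197,322),(341,373),(277,570),(128,518)]),.055); print(M.round(4)); print(np.linalg.norm(M-np.roll(M,1,0),axis=1), M.mean(0), [np.degrees(np.arctan2(*( (M[i]-M[j])[[1,0]]))) for i,j in((0,1),(3,2))])
for z in(0,.05):
  F=ray("top",s([(36,165),(497,107),(269,153)]),z); print(z,F.round(4),np.linalg.norm(F[0]-F[1]),np.degrees(np.arctan2(F[0,1]-F[1,1],F[0,0]-F[1,0])))
# world z map along column lines
d=np.load("top0.npy");c=r.get_calibration("top");R=cv2.Rodrigues(c["rvec"])[0]
for u in(230,285):
  vs=np.arange(105,150);p=cv2.undistortPoints(np.array([(u,v) for v in vs],float).reshape(-1,1,2),c["K"],c["dist"])[:,0]
  P=(np.c_[p,np.ones(len(p))]*d[vs,u][:,None]-c["tvec"])@R
  print(u,[(v,round(a*1000),round(b*1000)) for v,(a,_,b) in zip(vs,P)][8:40])
print(-R.T@c["tvec"])
E
```

```text
[[ 0.5857  0.0546  0.055 ]
 [ 0.5506 -0.0479  0.055 ]
 [ 0.4114 -0.0045  0.055 ]
 [ 0.4461  0.0998  0.055 ]]
[0.14679529 0.10830734 0.14578602 0.10994137] [0.49842283 0.02549863 0.055     ] [np.float64(71.07843987281468), np.float64(71.62345591635344)]
0 [[ 0.7151  0.1811  0.    ]
 [ 0.7664 -0.168   0.    ]
 [ 0.7272  0.0052  0.    ]] 0.35284082374579673 98.3577795968145
0.05 [[ 0.7003  0.1735  0.05  ]
 [ 0.7494 -0.1605  0.05  ]
 [ 0.7119  0.0052  0.05  ]] 0.33755694230313515 98.3577795968145
230 [(np.int64(113), 794, 2), (np.int64(114), 791, 1), (np.int64(115), 788, 2), (np.int64(116), 787, -3), (np.int64(117), 780, 9), (np.int64(118), 776, 10), (np.int64(119), 775, 5), (np.int64(120), 770, 11), (np.int64(121), 769, 8), (np.int64(122), 766, 7), (np.int64(123), 763, 9), (np.int64(124), 761, 5), (np.int64(125), 758, 5), (np.int64(126), 756, 4), (np.int64(127), 753, 5), (np.int64(128), 749, 8), (np.int64(129), 746, 8), (np.int64(130), 743, 8), (np.int64(131), 741, 6), (np.int64(132), 738, 7), (np.int64(133), 722, 48), (np.int64(134), 718, 52), (np.int64(135), 717, 48), (np.int64(136), 
[... 369 characters left out ...]
 (np.int64(119), 778, 4), (np.int64(120), 774, 8), (np.int64(121), 771, 8), (np.int64(122), 769, 7), (np.int64(123), 766, 5), (np.int64(124), 763, 7), (np.int64(125), 758, 12), (np.int64(126), 742, 52), (np.int64(127), 739, 55), (np.int64(128), 737, 52), (np.int64(129), 735, 50), (np.int64(130), 731, 52), (np.int64(131), 733, 39), (np.int64(132), 732, 34), (np.int64(133), 732, 26), (np.int64(134), 732, 15), (np.int64(135), 731, 11), (np.int64(136), 730, 3), (np.int64(137), 729, -2), (np.int64(138), 724, 4), (np.int64(139), 724, -3), (np.int64(140), 721, -2), (np.int64(141), 718, -1), (np.int64(142), 713, 4), (np.int64(143), 711, 3), (np.int64(144), 709, 0)]
[0.37448569 0.00591276 1.15429063]
```

Target mould: centre (0.498, 0.026), yaw about 71.5°. Fence: origin (0.7255, 0.006), yaw about 8.4°. That leaves a clockwise turn of about 63°. I'll start with the fingers shut, pushing the side face near the front-left corner.

move_arm([
  [[0,-0.77,-0.9,0,0],[0,-0.77,-0.9,0,0],[0,-0.77,-0.9,0,0],[0,-0.77,-0.9,0,0],[0,-0.77,-0.9,0,0],[0,-0.77,-0.9,0,0],[0,-0.77,-0.9,0,0],[0,-0.77,-0.9,0,0],[0,-0.77,-0.9,0,0],[0,-0.77,-0.9,0,0],[0,-0.77,-0.9,0,0],[0,0,0,0,0]],
])

```text
t: 1.6
ee_pos: [0.4124, 0.0943, 0.2312]
ee_rot: [-0.0, 0.207, 0.978, -0.0]
force: [-1.3, 0.6, 0.0]
opening: -0.0001
grip_force: 0.0
```

```bash
cat >> h.py <<'E'
from scipy.spatial.transform import Rotation as Ro
F0=np.array([.7255,.0062]); FY=np.radians(8.4)
def mould(n,near=(.55,.02),img=None):
    "mould pose from the blue strip (top at z=.055): x,y,yaw deg"
    img=r.read_camera(n)[0] if img is None else img
    h=cv2.cvtColor(img,cv2.COLOR_BGR2HSV)
    m=cv2.inRange(h,(105,120,60),(130,255,255))
    m=cv2.morphologyEx(m,cv2.MORPH_CLOSE,np.ones((9,9)))
    k,lab,st,ce=cv2.connectedComponentsWithStats(m)
    best=None
    for i in range(1,k):
        if st[i,4]<60: continue
        v,u=np.nonzero(lab==i); P=ray(n,np.c_[u,v],.055)[:,:2]
        d=np.linalg.norm(P.mean(0)-near)
        if best is None or d<best[0]: best=(d,P)
    P=best[1]; (c,s,_)=q=cv2.minAreaRect((P*1000).astype(np.float32))
    w=np.linalg.svd(P-P.mean(0),full_matrices=False)[2][0]
    if max(s)<130: print("PARTIAL",end=" ")
    nrm=np.array([w[1],-w[0]])
    if nrm@[np.cos(.7),np.sin(.7)]<0: nrm=-nrm
    c=np.array(c)/1000; C=c-nrm*.044
    return C.round(4),round(float(np.degrees(np.arctan2(nrm[1],nrm[0]))),1),np.round(s,0)
def tool():
    s=r.read_state(); w=s["ee_rot"]; R=Ro.from_quat([w[1],w[2],w[3],w[0]]).as_matrix()
    return s,R
def to(x,y,z=None):
    s,R=tool(); d=np.array([x,y,s["ee_pos"][2] if z is None else z])-s["ee_pos"]
    print("t",round(s["t"],2),"ee",s["ee_pos"].round(4),"xyaw",round(np.degrees(np.arctan2(R[1,0],R[0,0])),1),"units",(R.T@d/.04).round(2))
E
python3 - <<'E'
from h import *
print(mould("top",img=cv2.imread("pics/top0.png"))); print(mould("scene",(.5,.05),img=cv2.imread("pics/scene0.png")))
to(.412,.0957,.02)
E
```

```text
(array([0.4997, 0.0256]), 71.9, array([ 20., 146.]))
(array([0.4968, 0.0257]), 71.8, array([ 20., 141.]))
t 1.6 ee [0.4124 0.0943 0.2312] xyaw 156.1 units [0.02 0.03 5.28]
```

move_arm([
  [[0,0,0,1,0],[0,0,0,1,0],[0,0,0,1,0],[0,0,0,1,-0.4],[0,0,0,0.8,-0.4],[0,0,0,0.5,0],[0,-0.25,0,0,0],[0,-0.25,0,0,0],[0,-0.25,0,0,0.6],[0,-0.25,0,0,0.8],[0,-0.25,0,0,0.8],[0,0,0,0,0]],
])

```text
t: 3.1
ee_pos: [0.46, 0.0806, 0.0201]
ee_rot: [0.001, 0.275, 0.962, 0.001]
force: [-0.5, 0.9, 1.0]
opening: -0.0
grip_force: 0.4
```

```bash
python3 - <<'E'
from h import *
print(mould("scene",(.5,.05)),mould("top")); to(.412,.0957,.02); print(r.read_state()["force"])
E
```

```text
PARTIAL (array([0.5234, 0.0029]), 64.1, array([ 22., 131.])) (array([ 0.5448, -0.0073]), 66.5, array([20., 94.]))
t 3.2 ee [0.4597 0.0801 0.02  ] xyaw 148.1 units [ 1.22 -0.3  -0.  ]
[-0.37964545 -0.10972099 -0.2906042 ]
```

```bash
python3 - <<'E'
from h import *
crop("scene",180,130,260,200,3,"pics/c2.png")
E
```

```text
(no output)
```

View pics/c2.png

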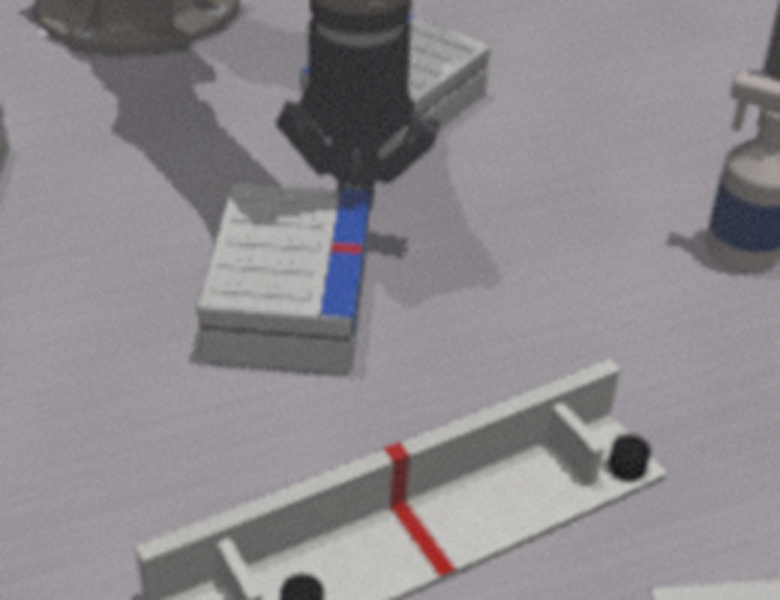

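The scene crop shows the mould turning clockwise. The pusher is at its near blue end (350,185) and the tick at (347,248). I'll anchor the tracker to the unoccluded right end and continue.

```bash
python3 - <<'E'
s=open("h.py").read()
s=s.replace("(105,120,60)","(105,110,25)")
s=s.replace("c=np.array(c)/1000; C=c-nrm*.044","""mx=(P@nrm); yv=np.array([-nrm[1],nrm[0]]); my=P@yv
    e=lambda a,q:np.percentile(a,q)
    C=nrm*((e(mx,2)+e(mx,98))/2-.044)+yv*(e(my,.5)+.074)""")
open("h.py","w").write(s)
E
python3 - <<'E'
from h import *
print(mould("top",img=cv2.imread("pics/top0.png"))); print(mould("scene",(.5,.05),img=cv2.imread("pics/scene0.png")))
print(mould("scene",(.5,.05)))
E
```

```text
(array([0.4977, 0.0263]), 71.9, array([ 21., 146.]))
(array([0.4937, 0.0266]), 71.9, array([ 21., 144.]))
(array([0.5157, 0.0065]), 64.6, array([ 23., 139.]))
```

move_arm([
  [[0,-0.25,0,0,0.6],[0,-0.25,0,0,0.7],[0,-0.25,0,0,0.7],[0,-0.25,0,0,0.7],[0,0,0,0,0]],
])

```text
t: 3.92
ee_pos: [0.4902, 0.0564, 0.0194]
ee_rot: [-0.0, 0.407, 0.913, 0.0]
force: [-1.2, 2.7, 0.3]
opening: 0.0004
grip_force: 1.2
```

```bash
python3 - <<'E'
from h import *
print(mould("scene",(.5,.05)),mould("top")); to(.412,.0957,.02)
E
```

```text
PARTIAL (array([ 0.5383, -0.0249]), 58.1, array([ 24., 144.])) (array([ 0.5408, -0.0282]), 60.3, array([21., 88.]))
t 4.03 ee [0.49   0.0561 0.0193] xyaw 132.0 units [ 2.04 -0.79 -0.02]
```

move_arm([
  [[0,0.3,0,0,0],[0,0.2,0,-0.8,0],[0,0,0,-1,0],[0,-0.2,-0.5,-0.3,0],[0,-0.6,-0.9,0,0],[0,-0.7,-0.9,0,0],[0,-0.5,-0.75,0,0],[0,0,0,0,-0.9],[0,0,0,0.7,-0.9],[0,0,0,0.9,-0.9],[0,0,0,0.5,0],[0,0,0,0,0]],
])

```text
t: 5.52
ee_pos: [0.4376, -0.0707, 0.0182]
ee_rot: [-0.001, 0.275, 0.961, -0.001]
force: [-0.9, 0.0, -0.1]
opening: 0.0001
grip_force: 0.0
```

```bash
python3 - <<'E'
from h import *
print(mould("scene",(.5,.05)),mould("top")); to(.4514,-.0527,.02)
E
```

```text
(array([ 0.538 , -0.0246]), 57.9, array([ 24., 146.])) (array([ 0.5398, -0.0253]), 57.8, array([ 21., 146.]))
t 5.62 ee [ 0.4396 -0.0707  0.0198] xyaw 148.1 units [-0.01  0.54 -0.01]
```

move_arm([
  [[0,0,0.25,0,0],[0,0,0.25,0,0],[0,0.08,0.25,0,0.5],[0,0.1,0.25,0,0.7],[0,0.1,0.25,0,0.8],[0,0.1,0.25,0,0.8],[0,0,0,0,0]],
])

```text
t: 6.5
ee_pos: [0.4607, -0.0117, 0.0192]
ee_rot: [-0.002, 0.412, 0.911, -0.001]
force: [-4.1, -0.7, 1.6]
opening: -0.0003
grip_force: 1.8
```

```bash
python3 - <<'E'
from h import *
print(mould("scene",(.5,.05)),mould("top")); to(.4514,-.0527,.02)
E
```

```text
(array([ 0.554, -0.012]), 41.3, array([ 29., 150.])) (array([ 0.5527, -0.0131]), 40.0, array([ 22., 147.]))
t 6.6 ee [ 0.4609 -0.0119  0.0192] xyaw 131.4 units [-0.61 -0.85 -0.02]
```

move_arm([
  [[0,0.1,0.25,0,0.8],[0,0.1,0.25,0,0.8],[0,0.1,0.25,0,0.8],[0,0.1,0.22,0,0.8],[0,0,0,0,0]],
])

```text
t: 7.22
ee_pos: [0.4845, 0.0237, 0.019]
ee_rot: [-0.001, 0.557, 0.83, -0.0]
force: [-3.6, -0.2, 0.3]
opening: 0.0001
grip_force: 1.4
```

```bash
python3 - <<'E'
from h import *
print(mould("scene",(.5,.05)),mould("top")); to(.4514,-.0527,.02)
E
```

```text
(array([ 0.5764, -0.008 ]), 23.3, array([ 35., 155.])) (array([ 0.5714, -0.0044]), 21.0, array([ 21., 145.]))
t 7.33 ee [0.4847 0.0232 0.0191] xyaw 112.2 units [-1.44 -1.49 -0.02]
```

move_arm([
  [[0,0,-0.3,0,0],[0,0.6,-0.1,0,0],[0,0.65,0,0,0],[0,0,0.8,0,0],[0,0,0.8,0,0],[0,0,0.8,0,0],[0,0,0.8,0,0],[0,-0.25,0,0,0],[0,-0.25,0,0,0],[0,-0.25,0.1,0,0.6],[0,0,0,0,0]],
])

```text
t: 8.7
ee_pos: [0.5854, 0.0837, 0.0195]
ee_rot: [0.0, 0.585, 0.811, 0.0]
force: [0.3, -0.2, 0.3]
opening: 0.0002
grip_force: 0.1
```

```bash
python3 - <<'E'
from h import *
print(mould("scene",(.6,.05)),mould("top",(.6,0))); to(.4514,-.0527,.02)
E
```

```text
(array([ 0.5775, -0.0095]), 19.3, array([ 36., 150.])) (array([ 0.5728, -0.0096]), 19.2, array([ 20., 130.]))
t 8.8 ee [0.585  0.0837 0.0194] xyaw 108.5 units [-2.18 -4.25 -0.01]
```

move_arm([
  [[0,-0.25,0.14,0,0.7],[0,-0.22,0.14,0,0.7],[0,0,0,0,0]],
])

```text
t: 9.18
ee_pos: [0.6018, 0.0702, 0.0193]
ee_rot: [0.0, 0.642, 0.767, 0.0]
force: [0.4, 1.4, 0.1]
opening: -0.0003
grip_force: 0.8
```

```bash
python3 - <<'E'
from h import *
print(mould("scene",(.6,.05)),mould("top",(.6,0))); to(.4514,-.0527,.02)
E
```

```text
(array([ 0.5811, -0.0192]), 9.9, array([ 37., 150.])) (array([ 0.5752, -0.0192]), 10.2, array([ 21., 131.]))
t 9.28 ee [0.6013 0.0701 0.0194] xyaw 100.2 units [-2.36 -4.23 -0.02]
```

move_arm([
  [[0,0.5,0,0,0],[0,0,-0.85,0,0],[0,0,-0.85,0,0],[0,0,-0.85,0,0],[0,0,-0.95,0,0],[0,-0.85,0,0,0],[0,-0.85,0,0,0],[0,-0.8,0,0,0],[0,0,0,0,-1],[0,0,0,0,-1],[0,0,0,0,-1],[0,0,0,0,-1]],
])

```text
t: 10.78
ee_pos: [0.4769, -0.0327, 0.0193]
ee_rot: [-0.0, 0.466, 0.885, -0.0]
force: [0.0, 0.2, -0.5]
opening: -0.0001
grip_force: 0.0
```

move_arm([
  [[0,0,0,0,-1],[0,0,0,0,-1],[0,0,0,0,-1],[0,0,0,0,-1],[0,0,0,0,-1],[0,0,0,0,-1],[0,0,0,0,-1],[0,0,0,0,-1],[0,0,0,0,-1],[0,0,0,0,-1],[0,0,0,0,-0.6],[0,0,0,0,0]],
])

```text
t: 12.28
ee_pos: [0.477, -0.0329, 0.0193]
ee_rot: [-0.0, -0.068, 0.998, 0.0]
force: [1.2, -0.8, -0.2]
opening: -0.0003
grip_force: 0.0
```

```bash
python3 - <<'E'
from h import *
p,d=r.read_camera("top"); cv2.imwrite("pics/top2.png",p); crop("",190,95,150,165,3.6,"pics/c3.png",p)
print(mould("scene",(.6,.05)),mould("top",(.6,0),p)); to(.481,-.033,.01); print(r.read_state()["joint_pos"])
E
```

```text
(array([ 0.5804, -0.0197]), 10.8, array([ 37., 149.])) (array([ 0.5754, -0.0191]), 9.7, array([ 21., 146.]))
t 12.38 ee [ 0.4772 -0.0331  0.0193] xyaw -172.3 units [-0.09 -0.01  0.23]
[-0.28475266  0.40100686  0.31434209  2.13468815 -0.20519749  0.6339106
  1.87771876]
```

View pics/c3.png

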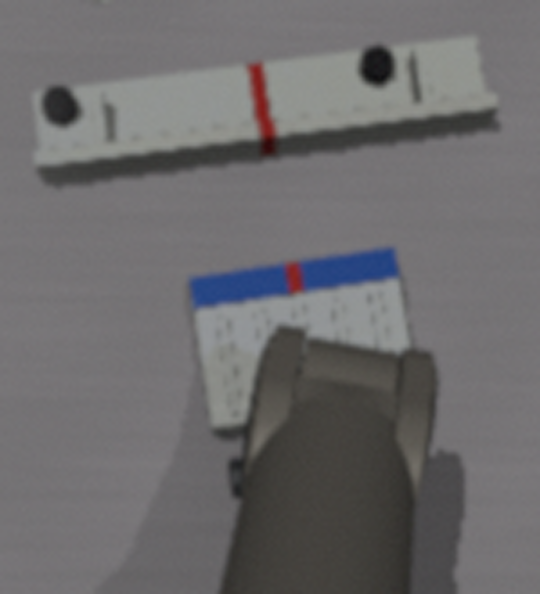

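The mould now faces the fence. The tick is at (294,265) and the fence band's top front at about (267,137) in the crop. I'll measure the lateral offset directly.

```bash
cat >> h.py <<'E'
def reds(img,show=True):
    "fence-frame coords of red tick and band from the top picture"
    h=cv2.cvtColor(img,cv2.COLOR_BGR2HSV); m=cv2.inRange(h,(0,120,50),(8,255,255))|cv2.inRange(h,(170,120,50),(180,255,255))
    B=np.array([[np.cos(FY),np.sin(FY)],[-np.sin(FY),np.cos(FY)]])
    k,lab,st,ce=cv2.connectedComponentsWithStats(m)
    for i in range(1,k):
        v,u=np.nonzero(lab==i)
        if len(v)<12 or not 190<u.mean()<340 or v.mean()>260: continue
        for z in(0.,.05):
            P=(ray("top",np.c_[u,v],z)[:,:2]-F0)@B.T*1000
            a,b=np.polyfit(P[:,0],P[:,1],1) if np.ptp(P[:,0])>20 else (0,P[:,1].mean())
            print("red z",z,"x",P[:,0].min().round(1),P[:,0].max().round(1),"ymean",P[:,1].mean().round(1),"at x=0:",round(b,1),"slope",round(a,3))
E
python3 - <<'E'
from h import *
reds(cv2.imread("pics/top2.png"))
s=lambda a:[(190+(x-1.3)/3.6,95+(y-1.3)/3.6) for x,y in a]
B=np.array([[np.cos(FY),np.sin(FY)],[-np.sin(FY),np.cos(FY)]])
for z,a in((.055,[(190,279),(395,248),(293,264)]),(.05,[(36,165),(497,107),(267,137)])):
  P=ray("top",s(a),z)[:,:2]; print(((P-F0)@B.T*1000).round(1)); e=P[0]-P[1]; print(np.degrees(np.arctan2(-e[0],e[1])))
E
```

```text
red z 0.0 x 2.0 71.1 ymean -0.5 at x=0: -1.6 slope 0.028
red z 0.05 x -13.1 53.0 ymean 1.7 at x=0: 1.1 slope 0.028
red z 0.0 x -105.5 -86.1 ymean -7.1 at x=0: -7.1 slope 0
red z 0.05 x -116.0 -97.4 ymean -4.6 at x=0: -4.6 slope 0
[[-99.7  69.3]
 [-96.4 -78.8]
 [-98.5  -4.9]]
9.676206914224975
[[  -0.4  169.1]
 [  -0.7 -168.4]
 [  -1.5    0.8]]
8.357779596814495
```

move_arm([
  [[1,0,0,0.2,-0.1],[1,0,0,0,0],[1,0,0,0,0],[1,0,0,0,0],[1,0,0,0,0],[1,-0.3,0,0,0],[1,-0.25,0,0,0],[1,-0.25,0.0,0,0],[1,-0.25,0.01,0,0],[1,-0.25,0.02,0,0],[1,-0.25,0.02,0,0],[1,0,0,0,0]],
])

```text
t: 13.88
ee_pos: [0.537, -0.023, 0.0104]
ee_rot: [-0.002, -0.072, 0.997, -0.0]
force: [-4.5, -1.7, 0.1]
opening: 0.0854
grip_force: 1.7
```

```bash
python3 - <<'E'
from h import *
p,d=r.read_camera("top"); reds(p); print(mould("top",(.65,0),p)); to(.481,-.033,.01); print(r.read_state()["force"])
E
```

```text
red z 0.0 x 2.0 71.1 ymean -0.5 at x=0: -1.5 slope 0.027
red z 0.05 x -13.1 53.0 ymean 1.7 at x=0: 1.2 slope 0.027
PARTIAL (array([0.5845, 0.085 ]), 12.7, array([21., 41.]))
t 13.93 ee [ 0.537  -0.023   0.0104] xyaw -171.7 units [ 1.42 -0.05  0.02]
[-4.28885576 -0.71214691 -2.51087808]
```

```bash
python3 - <<'E'
from h import *
p,d=r.read_camera("scene"); cv2.imwrite("pics/s3.png",p); crop("",210,170,200,150,4,"pics/c4.png",p)
E
```

```text
(no output)
```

View pics/c4.png

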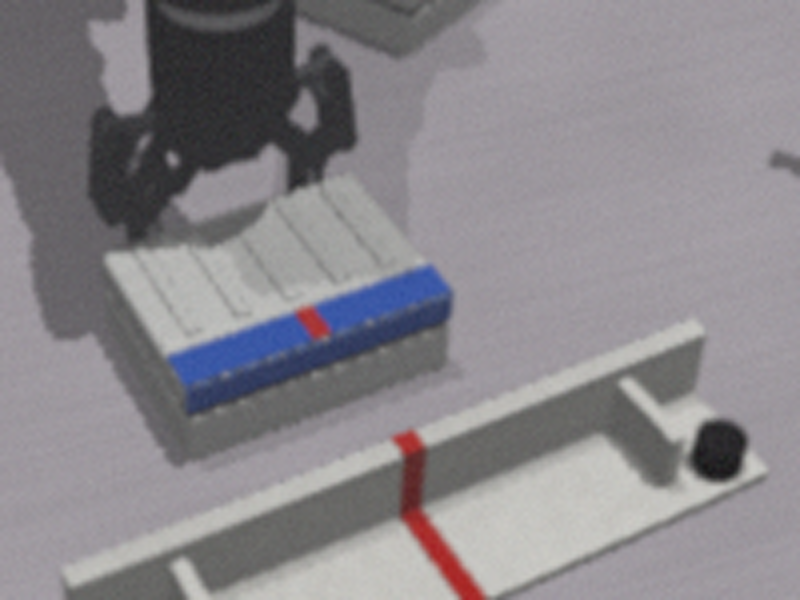

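The crop shows the tick front at (322,338), the edge ends at (187,385) and (450,293), and the band top at (407,436).

```bash
cat >> h.py <<'E'
def sc(a,z,x0=210,y0=170,s=4):
    B=np.array([[np.cos(FY),np.sin(FY)],[-np.sin(FY),np.cos(FY)]])
    P=ray("scene",[(x0+(x-1.5)/s,y0+(y-1.5)/s) for x,y in a],z)[:,:2]; return ((P-F0)@B.T*1000).round(1)
E
python3 - <<'E'
from h import *
print(sc([(187,385),(450,293),(322,338)],.055)); print(sc([(68,568),(695,321),(406,434)],.05))
E
```

```text
[[-73.  -77.3]
 [-70.6  67.4]
 [-71.8  -5.2]]
[[  -1.2 -166.4]
 [  -0.4  169.1]
 [  -2.3    2.2]]
```

move_arm([
  [[1,-0.25,0.05,0,0],[1,-0.25,0.05,0,0],[1,-0.25,0.05,0,0],[1,-0.25,0.05,0,0],[1,0,0,0,0]],
])

```text
t: 14.6
ee_pos: [0.5792, -0.0079, 0.0117]
ee_rot: [0.002, -0.073, 0.997, 0.0]
force: [-0.4, -0.9, 0.5]
opening: 0.0854
grip_force: 0.2
```

```bash
python3 - <<'E'
from h import *
p,d=r.read_camera("scene"); crop("",210,170,200,150,4,"pics/c5.png",p); to(.5,0,.01); print(r.read_state()["force"])
E
```

```text
t 14.65 ee [ 0.5793 -0.0081  0.012 ] xyaw -171.6 units [1.93 0.49 0.04]
[ 0.09971224 -0.2971258  -0.39606345]
```

View pics/c5.png

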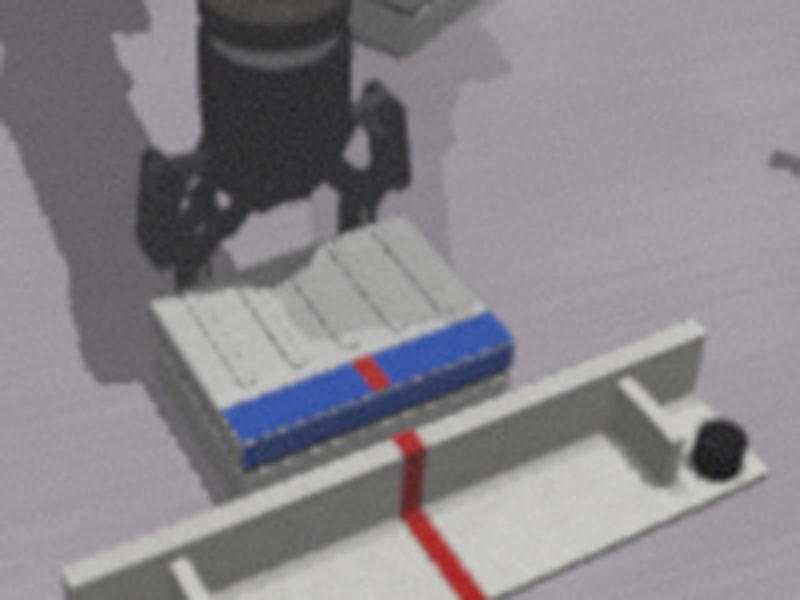

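The tick front is now at (381,387), with edge ends at (243,440) and (513,341).

```bash
python3 - <<'E'
from h import *
print(sc([(243,440),(513,341),(381,388)],.055))
E
```

```text
[[-29.5 -68.7]
 [-27.   76.9]
 [-29.2   3.9]]
```

move_arm([
  [[1,-0.2,-0.02,0,0],[1,-0.2,-0.02,0,0],[1,-0.15,-0.02,0,0],[1,-0.1,0,0,0],[1,-0.05,0,0,0],[1,-0.05,0,0,0],[1,0,0,0,0]],
])

```text
t: 15.52
ee_pos: [0.6027, -0.0075, 0.0114]
ee_rot: [-0.004, -0.072, 0.997, 0.001]
force: [-12.2, -0.6, 8.3]
opening: 0.0853
grip_force: 6.0
```

```bash
python3 - <<'E'
from h import *
p,d=r.read_camera("scene"); crop("",210,170,200,150,4,"pics/c6.png",p); to(.5,0,.01); print(r.read_state()["force"])
E
```

```text
t 15.57 ee [ 0.6027 -0.0075  0.0114] xyaw -171.7 units [2.51 0.56 0.06]
[-11.46698971  -0.94771292   8.18188068]
```

View pics/c6.png

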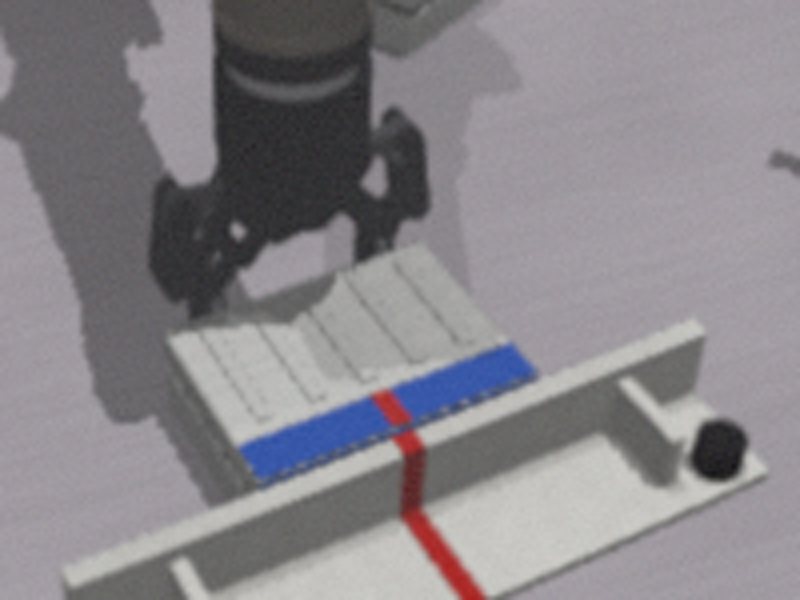

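```bash
python3 - <<'E'
from h import *
print(sc([(259,483),(537,376),(401,424)],.055),sc([(262,488),(541,381),(406,434)],.05))
E
```

```text
[[ -3.1 -73.5]
 [ -1.6  74. ]
 [ -4.9   0.8]] [[ -3.7 -71.8]
 [ -1.8  77. ]
 [ -2.3   2.2]]
```

move_arm([
  [[1,-0.1,0,0,0],[1,-0.1,0,0,0],[1,-0.1,0,0,0],[1,0,0,0,0],[1,0,0,0,0]],
])

```text
t: 16.2
ee_pos: [0.602, -0.0076, 0.0104]
ee_rot: [-0.018, -0.072, 0.997, 0.001]
force: [-37.0, -3.6, 29.3]
opening: 0.0853
grip_force: 18.9
```

```bash
python3 - <<'E'
from h import *
p,d=r.read_camera("scene"); crop("",290,220,120,90,6,"pics/c7.png",p); to(.5,0,.01); print(r.read_state()["force"])
E
```

```text
t 16.25 ee [ 0.602  -0.0077  0.0104] xyaw -171.7 units [2.49 0.56 0.1 ]
[-36.5193541   -3.15782819  29.04119316]
```

View pics/c7.png

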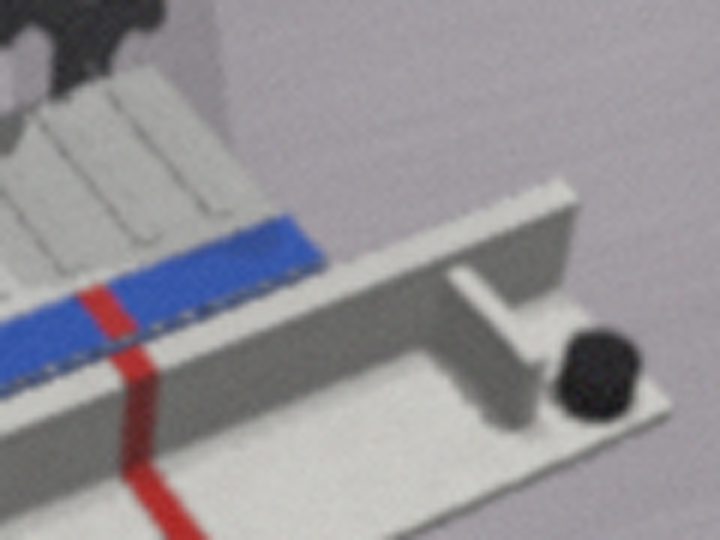

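The mould has stalled flush against the fence (37 N), and the tick meets the band at (125,345). I'll retreat straight back and check.

move_arm([
  [[1,0.2,0,0,0],[1,0.2,0,0,0],[1,0.3,0,0,0],[1,0.5,0,0,0],[1,0.5,0,0,0],[1,0.8,0,0,0],[1,0.8,0,-0.5,0],[1,0.6,0,-1,0],[1,0,0,-1,0],[1,0,0,0,0],[1,0,0,0,0]],
])

```text
t: 17.62
ee_pos: [0.4649, -0.0275, 0.1114]
ee_rot: [0.001, -0.073, 0.997, 0.0]
force: [-0.3, 0.2, -0.7]
opening: 0.0854
grip_force: 0.0
```

```bash
python3 - <<'E'
from h import *
p,d=r.read_camera("top"); cv2.imwrite("pics/top9.png",p); crop("",190,90,150,120,5,"pics/c8.png",p)
reds(p); print(mould("top",(.7,0),p)); to(.5,0,.01); print(r.read_state()["force"])
E
```

```text
red z 0.0 x -4.2 71.1 ymean -0.7 at x=0: -2.0 slope 0.036
red z 0.05 x -19.1 53.0 ymean 1.5 at x=0: 0.9 slope 0.036
(array([ 0.6688, -0.0008]), 8.4, array([ 20., 149.]))
t 17.68 ee [ 0.4643 -0.0276  0.1108] xyaw -171.7 units [-0.98  0.55  2.52]
[-0.37676934 -1.01715969 -0.24333739]
```

View pics/c8.png

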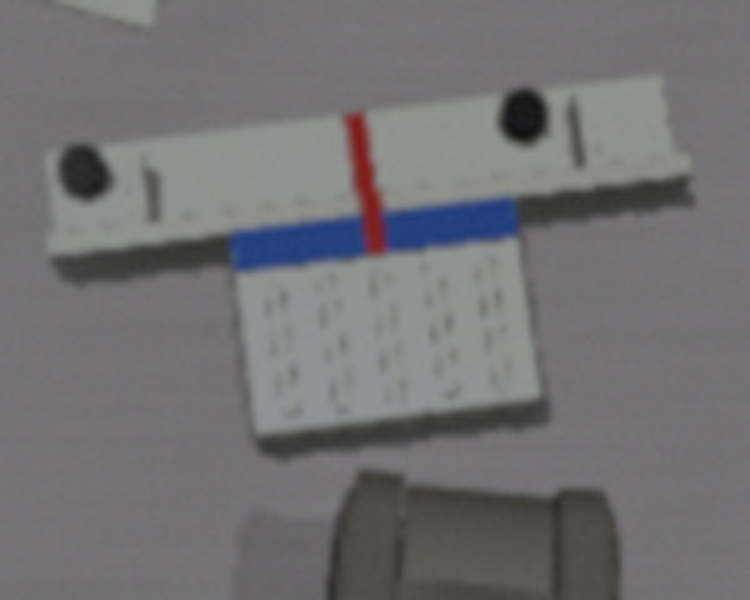

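The final view shows the blue edge flush along the fence (yaw 8.4°), with the tick at (375,232) in line with the band. The arm is clear.

```bash
python3 -c "
from rig import r
print(r.sign_off())"
```

```text
the job is handed in; nothing more can be done
None
```

The mould is turned and pushed flush against the fence (yaw 8.4°), its red tick within about 1 mm of the fence mark; only the mould was pushed, and the job is handed in at about 18 s.

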